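Unbolt the stock bay and push its gate open

TASK

Open the stock bay on the bench: hold the sprung safety catch down with one fingertip while the other fingertip pushes the bolt all the way back, away from the gate. Let the catch spring up again so that it keeps the bolt back, then push the gate open with a fingertip, away from the robot, to well past halfway, and leave it there. Leave the loose things round the bay where they are.

Things in the scene. Friction and masses are not known exactly. Their poses are not given: they have to be found in the camera images.
- bay: Stock bay fixed to the bench: plywood base (x -50..190, y -190..190 mm in its frame, 12 thick), grey lock housing at left (x -30..90, y 20..170, top z 79 mm), dark steel gate at right with hinge post at y -176 (122 high). Origin on the bench top below the bolt's line; x into the bay (away from the robot), y left along the bolt from gate to housing, z up; yaw up to 0.4 rad either way.
- bolt (a joint): Steel sliding bolt, m: 0 = shot into the gate's keeper; slides along the bay's +y; 0.041 = fully back (end stop). Friction about 1.5 N, no spring. With the catch up, a tooth stops it after about 3 mm; the tooth can rise again behind the bolt's peg, and keep it back, only when the bolt is back by at least about 0.037.
- bolt_tab (a point): Top centre of the bolt's upright tab (moves with it), 130 mm above the bench, at bay x 0, y 50 mm when shot. Tab: plate 26 mm wide (bay x), 10 mm thick (bay y), standing 38 mm above the bolt's rod (top of rod 92, of its guide staples 95 mm above the bench). Push it on its gate-side (-y) face.
- catch (a joint): The spring safety catch, m: 0 = up, 0.010 = pressed right down (end stop). Needs about 2 N to start, 6 N at the bottom; springs up when let go. The bolt is free when it is pressed more than about 0.006.
- catch_top (a point): Top centre of the catch (moves with it): ribbed steel press bar 24 mm wide (bay x), 100 mm long (bay y), parallel to the bolt, its middle line 56 mm further into the bay (+x) than the bolt's; centre at bay y 65 mm, so it lies beside the tab through its whole travel. Top 112 mm above the bench when up, 102 when down. A fingertip may press it anywhere and slide along it.
- gate (a joint): Gate, rad: 0 = shut, grows as its free (+y) end swings into the bay (+x), clockwise from above, up to 1.5. The bolt holds it until that is back by about 0.032; then it turns with light friction (about 0.04 N m) and stays where it is left.
- gate_front (a point): Point on the gate's front (-x) face, 100 mm from its hinge line and 100 mm above the bench (moves with it), where it can be pushed. Gate 12 mm thick, 162 mm long; from 10 to 120 mm from the hinge it spans 42 to 115 mm above the bench, its free end is lower (95 mm) and carries the keeper. A moulding corner lies under its swing, top 34 mm above the bench.
- gate_hinge (a point): Point on the gate's vertical hinge line, 100 mm above the bench, at x 0, y -165 mm of the bay.
- staple_box: Bystander: small loose carton 50 x 50 x 85 mm, upright on the bay's base behind the lock housing; origin at the centre of its underside.
- jar: Bystander: loose small glass jar, 41 mm across, 82 mm high, on the bench before the housing; origin at the centre of its underside.
- tape_measure: Bystander: loose yellow pocket tape measure 30 x 70 x 54 mm on the bench before the housing; origin at the centre of its underside.
- clamp: Bystander: loose spring clamp 70 x 120 x 24 mm on the bench to the right; origin at the centre of its underside.
- eraser: Bystander: loose green eraser 36 x 62 x 14 mm on the bench to the left; origin at the centre of its underside.
- masking_roll: Bystander: loose roll of masking tape, 94 mm across, 25 mm high, on the bench to the right; origin at the centre of its underside.

How it is judged:
By the outcome, as a careful person would: the job done as asked, in the order asked, and still so for the second after the job is handed in, with the robot touching nothing.
It also fails if it takes over 51 s, if anything falls off the work surface, if the arm or the gripper's body presses on something with over 40 N, if the wrist force passes 120 N, or if a joint passes its speed limit or range.

ROBOT

A 6-joint arm with a two-finger parallel gripper is mounted at the origin on a cart in front of the work surface, level with it; the furniture and walls round the work are solid. World frame = base frame: x ahead of the robot, y to its left, z up, the work surface at z = 0. Lengths are in m, angles in rad, forces in N, time in s.
With the tool pointing down it reaches from about 0.35 to 0.975 m from the base axis. Payload 4.9 kg.
Tool frame: the origin (TCP) lies on the mounting face of the last link; the fingertips stand 173 mm ahead of it and the grasp point (between the pads) lies 155 mm ahead of it; y points along the fingers, x is the direction in which the jaws open and shut, and the axes are right-handed (so a half turn about y gives the same grasp; the last joint's range is limited). The gripper opens to 85 mm and grips with 20 to 120 N. Pads are 22 mm wide; open, the fingers measure 114 mm over their backs; the gripper's body (76 mm by 85 mm) begins 54 mm behind the grasp point. The pads swing forward as they close: fully open they stand 13 mm farther back than shut.
Start: joints at [-1.37, 0.053, 1.613, -0, 1.476, -0.119], TCP at [0.196, -0.593, 0.405] pointing down, gripper open.
Joint ranges: [-3.01, 3.01], [-1.01, 2.22], [0.06, 2.58], [-1.02, 4.17], [0.09, 2.62], [-3.14, 3.14]. Speed limits (rad/s): [2.57, 2.57, 3.14, 3.14, 3.14, 3.14].

INTERFACE

Orientations are given as a unit quaternion [w, x, y, z].
In Python, from plant import manip gives the robot as it stands. The module is installed in compiled form; this text tells all that it offers.
- The arm moves only by the tool carry_out, never from a script. Its argument "moves" is one flat list of numbers, 7 for each row, row after row: the turn, a rotation vector about the world's x, y, z in rad, then the shift along the world's x, y, z in cm, then the finger opening in cm, from 0 to 8.54. In form: [wx, wy, wz, tx, ty, tz, hand, wx, wy, wz, tx, ty, tz, hand, ...]. A call has 1 to 20 rows; each row shifts and turns the commanded pose from where the row before left it; what a row does not reach is not made up. A row lasts 1/8 s, in which the tool goes at most 62.5 mm and 10.7 degrees, less where a joint would pass 70% of its speed; a pose out of reach is approached as far as the arm can. A call is refused whole if a number of a shift passes 6.25 or a number of a turn 0.188, either way. A call with a gripper value outside its range is refused whole. The fingers move at their own pace and stop on an object; the grip force is fixed at half the most. Time passes only in rows, so rows that do not move let the fingers close. It gives the time, the measured TCP pose, the force and the opening at its end, in the units of the state.
- manip.state(): the state, without advancing time (a new reading comes with each control period).
- manip.grab_frame(name): name is "side" or "top"; returns a dict with "img" (400x640x3 uint8, red, green, blue), "range_z" (400x640 float32, m along the optical axis (not along the pixel's ray), 0 where there is no reading), "fovy" (degrees; the focal length in pixels is half the picture's height over the tangent of half this angle, whatever the lens; pixels are square), "cx", "cy" (the principal point, pixels), "k1" (the pictures are not rectified: a ray, as slopes to the right and down, at radius r is drawn at 1 + k1 r^2 times it, then the intrinsics apply), "rvec" (rotation vector, rad) and "tvec" (3), from world to camera coordinates, as OpenCV has them. Camera axes: x right, y down, z forward; pixel columns grow to the right and rows downward; lengths in m; the calibration is good to about 2 mm. A picture is of the moment at which its call begins.
- manip.job_done(): hands the job in, once; it reports no verdict.
The state is a dict: "time": time; "joint_pos": joint angles; "joint_vel": joint speeds; "joint_efforts": joint torques, N m; "tool_pos": TCP position; "tool_rot": TCP orientation; "contact_force": force on the tool from outside, world axes, zero at the start; "ft_torque": the same for the moment, N m; "gripper_width": opening from 0.0 (shut) to 1.0 (fully open).
Only numpy, scipy, OpenCV 4.12 (cv2) and the standard library are available. Lean on these libraries where they do the work, as an engineer would, in place of code of your own. Each camera call takes 0.05 s, during which the arm holds its last target. There are 200 camera calls.

## Working session

There is one attempt and no reset: what is moved stays moved. The work goes in short steps, Python scripts to look and compute and a tool call to move; the robot and the scene stay as the last step left them, time stands still between calls to the robot, and variables do not carry over. Pictures are saved under pics/ and viewed, about 8 in all and at most 12, crops included, and the job is handed in when it is done.

Besides the shell and the picture viewer there is one more tool, called after "Call:" as a command line: name --argument value ..., lists and objects as JSON in quotes. carry_out: Moves the arm, as the interface text tells. Its arguments: {"type":"object","properties":{"moves":{"type":"array","items":{"type":"number"}}},"required":["moves"]}

```bash
mkdir -p pics; cat > h.py <<'E'
import numpy as np, cv2
from plant import manip
def grab(n):
    f=manip.grab_frame(n); h,w=f["img"].shape[:2]
    F=h/2/np.tan(np.radians(f["fovy"])/2)
    R=cv2.Rodrigues(np.array(f["rvec"],float))[0]; t=np.array(f["tvec"],float)
    v,u=np.mgrid[:h,:w]; x=(u-f["cx"])/F; y=(v-f["cy"])/F
    xd,yd=x.copy(),y.copy()
    for _ in range(8):
        s=1+f["k1"]*(x*x+y*y); x,y=xd/s,yd/s
    z=f["range_z"]; P=np.stack([x*z,y*z,z],-1)
    W=(P-t)@R; W[z==0]=np.nan
    f.update(W=W,R=R,t=t,F=F); return f
def save(f,name,crop=None,k=1):
    im=f["img"][...,::-1]
    if crop: a,b,c,d=crop; im=im[b:d,a:c]
    cv2.imwrite("pics/"+name,cv2.resize(im,None,fx=k,fy=k,interpolation=cv2.INTER_CUBIC))
E
python3 - <<'E'
from h import *
import pickle
print(manip.state())
for n in("top","side"):
    f=grab(n); save(f,n+"0.png"); print(n,f["F"],-f["R"].T@f["t"],f["R"][2]); pickle.dump(f,open(n+".pkl","wb"))
E
```

```text
{'time': 0.0, 'joint_pos': array([-1.37001718e+00,  5.33601026e-02,  1.61431415e+00,  2.49839007e-06,
        1.47599138e+00, -1.19016468e-01]), 'joint_vel': array([ 0.00029063,  0.00169604, -0.00040487,  0.00033914, -0.00091855,
        0.00209915]), 'joint_efforts': array([ 9.73167880e-04, -3.93680799e+01, -3.70177352e+01, -1.75201790e-04,
        7.02461286e-03,  9.35052782e-06]), 'tool_pos': array([ 0.196419  , -0.59304648,  0.4034486 ]), 'tool_rot': array([ 0.57372736, -0.5727328 ,  0.41455136, -0.41347457]), 'contact_force': array([-0.5700533 , -0.05745164,  0.37964358]), 'ft_torque': array([ 0.03876233, -0.03088951,  0.01767287]), 'gripper_width': 1.002397015240841}
top 448.23714112991763 [ 0.44842236 -0.05514339  1.26063293] [ 0.05588725  0.00708185 -0.99841197]
side 414.5472805453313 [ 0.80816677 -0.63571112  0.96033828] [-0.25679784  0.5528941  -0.7926935 ]
```

View pics/top0.png

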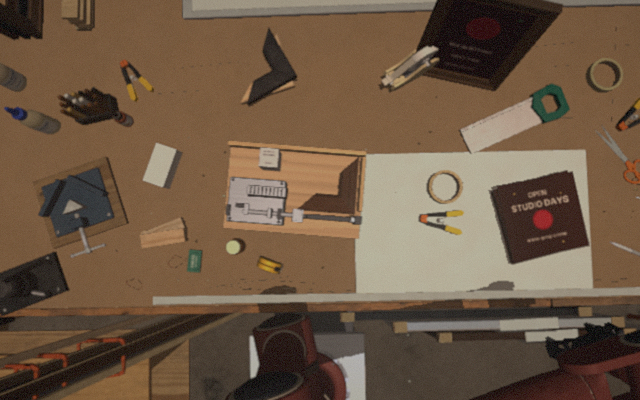

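View pics/side0.png

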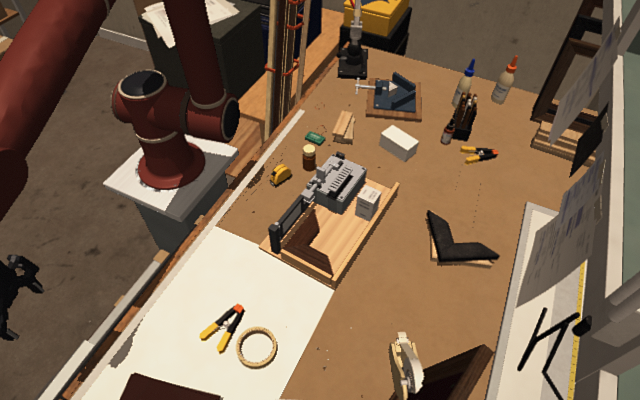

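The top view shows the bay at cols 225–365, rows 142–238, with the housing at about (257,202), the catch ribs at (266,190) and the gate arm to (360,220). The side view shows the same bay at (260–400, 150–285).

```bash
python3 - <<'E'
from h import *
import pickle
f=pickle.load(open("top.pkl","rb")); save(f,"c1.png",(215,135,375,245),5)
g=pickle.load(open("side.pkl","rb")); save(g,"c2.png",(230,140,410,290),4)
W=f["W"]; sub=W[100:290,180:400].reshape(-1,3)
print(np.nanmedian(W[260:285,300:340].reshape(-1,3),0))
# base plywood fit + heights histogram
z=sub[:,2]; 
for a,b in((.008,.016),(.072,.084),(.105,.118),(.124,.136)):
    m=(z>a)&(z<b); p=sub[m][:,:2]; r=cv2.minAreaRect(p.astype(np.float32)); print(a,m.sum(),p.mean(0),r)
for u,v in((257,202),(266,190),(265,212),(283,215),(300,215),(330,218),(355,221),(235,246),(268,265),(195,262),(268,157),(445,187),(440,220)): print((u,v),W[v,u].round(4))
E
```

```text
[ 3.18979189e-01 -4.17509043e-02  1.56769894e-04]
0.008 5580 [0.54104072 0.02927652] ((0.5374395847320557, 0.04245632886886597), (0.6082116365432739, 0.5298469662666321), 89.9400405883789)
0.072 1991 [0.50959825 0.12923168] ((0.5257555246353149, 0.06184709072113037), (0.21498516201972961, 0.3441222608089447), 15.784611701965332)
0.105 569 [0.51421907 0.03389085] ((0.5046477317810059, -0.003720998764038086), (0.3013596832752228, 0.06866126507520676), 80.8940200805664)
0.124 49 [0.47929477 0.03909022] ((0.47422564029693604, -0.029096879065036774), (0.23837025463581085, 0.023410528898239136), 85.08002471923828)
(257, 202) [0.5138 0.1193 0.0812]
(266, 190) [0.5426 0.0912 0.1115]
(265, 212) [0.4867 0.0975 0.0889]
(283, 215) [0.478  0.0507 0.0862]
(300, 215) [nan nan nan]
(330, 218) [ 0.4672 -0.0719  0.1139]
(355, 221) [ 0.4581 -0.1349  0.124 ]
(235, 246) [0.3994 0.1783 0.0831]
(268, 265) [0.3456 0.0961 0.0526]
(195, 262) [0.3542 0.3042 0.0123]
(268, 157) [0.6307 0.087  0.0943]
(445, 187) [ 0.5493 -0.3981  0.005 ]
(440, 220) [ 0.4569 -0.377   0.0199]
```

View pics/c1.png

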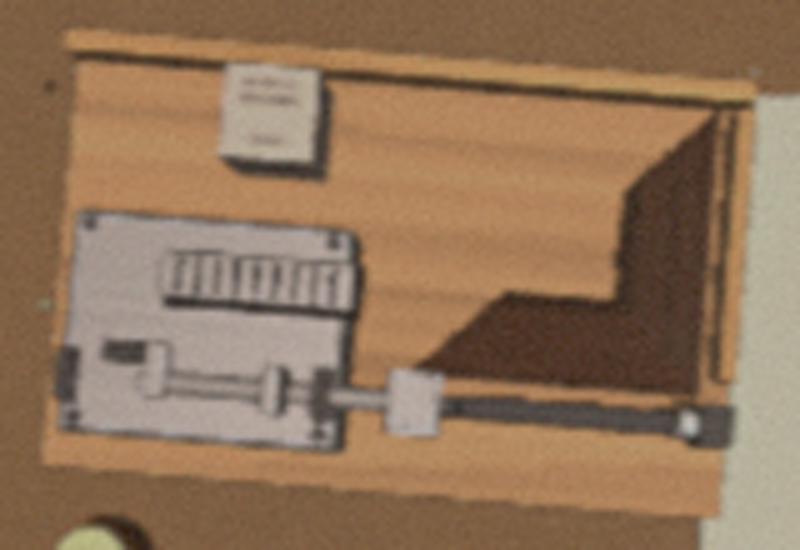

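View pics/c2.png

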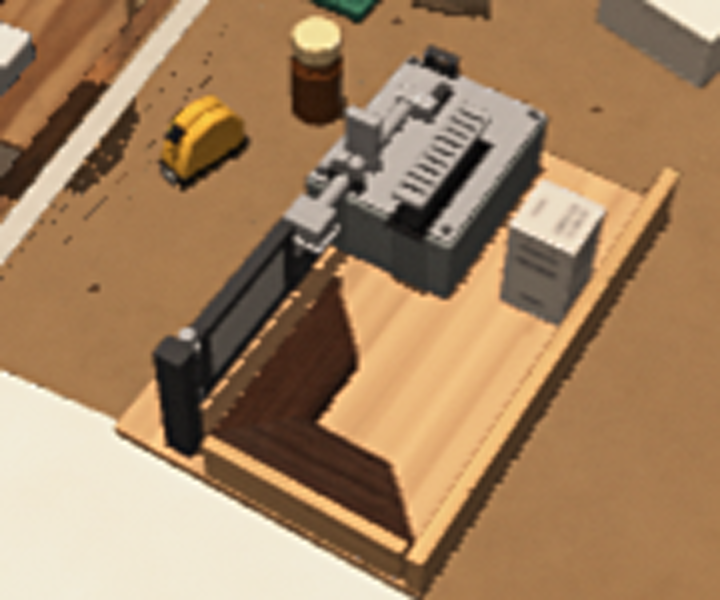

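The crops show the housing-top corners clearly at c1 (78,212), (357,235), (340,450), (60,430), the base front corners at (45,463) and (717,515), and in c2 the upright tab at (365,112). I'll fit the bay pose from these points.

```bash
cat >> h.py <<'E'
def proj(f,X):
    C=np.asarray(X)@f["R"].T+f["t"]; s=C[...,:2]/C[...,2:]; s=s*(1+f["k1"]*(s**2).sum(-1,keepdims=True))
    return s*f["F"]+[f["cx"],f["cy"]]
def b2w(p,X):
    X=np.asarray(X,float); c,s=np.cos(p[2]),np.sin(p[2])
    return np.stack([p[0]+c*X[...,0]-s*X[...,1],p[1]+s*X[...,0]+c*X[...,1],X[...,2]],-1)
E
python3 - <<'E'
from h import *
import pickle
from scipy.optimize import least_squares
f=pickle.load(open("top.pkl","rb")); g=pickle.load(open("side.pkl","rb"))
T=[(78,212,90,170,79),(357,235,90,20,79),(340,450,-30,20,79),(60,430,-30,170,79),(45,463,-50,190,12),(717,515,-50,-190,12)]
S=[(546,110,90,170,79),(445,248,90,20,79),(118,430,-50,-190,12)]
T=np.array(T,float);S=np.array(S,float)
tp=T[:,:2]/5+[215,135]; sp=S[:,:2]/4+[230,140]
rt=lambda p:proj(f,b2w(p,T[:,2:]/1e3))-tp
rs=lambda p:proj(g,b2w(p,S[:,2:]/1e3))-sp
for fn in(rt,rs,lambda p:np.r_[rt(p),rs(p)]):
    o=least_squares(lambda p:fn(p).ravel(),[.48,.04,-.08]); print(o.x.round(4)); 
p=o.x; print(rt(p).round(1).tolist(),rs(p).round(1).tolist()); np.save("bay.npy",p)
for n,X in dict(tab=(0,.05,.13),catch=(.056,.065,.112),gf=(-.006,-.065,.1),hinge=(0,-.165,.1)).items():
    w=b2w(p,X); a=proj(f,w);b=proj(g,w); print(n,w.round(4),((a-[215,135])*5).round(),((b-[230,140])*4).round())
# depth check: catch & tab
for W in (f["W"],g["W"]):
    q=W.reshape(-1,3); q=q[~np.isnan(q[:,0])]; c,s=np.cos(p[2]),np.sin(p[2])
    d=q[:,:2]-p[:2]; L=np.c_[d@[c,s],d@[-s,c],q[:,2]]*1e3
    m=(abs(L[:,0])<30)&(abs(L[:,1]-50)<25)&(L[:,2]>110); print("tab",m.sum(),L[m].mean(0),L[m].min(0),L[m].max(0))
    m=(abs(L[:,0]-56)<25)&(abs(L[:,1]-65)<70)&(L[:,2]>100); print("catch",m.sum(),L[m].mean(0),L[m].min(0),L[m].max(0))
    m=(abs(L[:,0]+0)<20)&(L[:,1]<-40)&(L[:,1]>-140)&(L[:,2]>100); print("gate",m.sum(),L[m].mean(0),L[m].max(0))
E
```

```text
[ 0.4778  0.0294 -0.096 ]
[ 0.4826  0.0309 -0.0818]
[ 0.4797  0.0299 -0.088 ]
[[-0.9, -1.3], [-0.4, -2.1], [-0.3, 0.1], [-0.9, 0.3], [-0.3, 0.6], [1.4, -0.5]] [[-0.8, -0.0], [-0.1, -0.6], [-2.6, 0.1]]
tab [0.4841 0.0797 0.13  ] [275. 387.] [355. 117.]
catch [0.5412 0.0897 0.112 ] [258. 278.] [436. 152.]
gf [ 0.468  -0.0343  0.1   ] [502. 415.] [259. 252.]
hinge [ 0.4652 -0.1345  0.1   ] [696. 417.] [181. 362.]
tab 45 [ -0.95098977  54.14391496 128.07117068] [-12.20008056  49.94016033 110.034527  ] [ 11.22736883  59.93309353 136.94944824]
catch 361 [ 55.47421126  67.95550894 111.7899233 ] [ 43.29574422  17.83046361 104.31864624] [ 68.21450415 118.09694998 118.0493588 ]
gate 181 [ -2.38883745 -90.46079806 114.58253168] [  4.00443241 -43.15106593 120.3056496 ]
tab 68 [  4.07561132  53.49929951 122.51450399] [-10.95746244  48.49026169 110.06167469] [ 16.20094562  62.52144827 132.01443619]
catch 252 [ 59.79208092  66.07948311 111.56242078] [ 46.60871217  18.05522499 104.56424141] [ 72.052217   118.65820201 116.03943511]
gate 185 [  2.14032709 -90.48338604 112.90560886] [  7.58264838 -41.11913586 118.06804763]
```

```bash
python3 - <<'E'
from h import *
from scipy.spatial.transform import Rotation as R
p=np.array([.480,.033,-.088]); np.save("bay.npy",p)
s=manip.state(); q=s["tool_rot"]; M=R.from_quat(np.r_[q[1:],q[0]]).as_matrix(); print(M.round(3))
print("yaw of tool x",np.arctan2(M[1,0],M[0,0]))
w=b2w(p,(.028,.020,.13)); print(w, w+[0,0,.173]-s["tool_pos"])
E
```

```text
[[ 0.314 -0.     0.949]
 [-0.949  0.002  0.314]
 [-0.002 -1.     0.   ]]
yaw of tool x -1.2509733791150746
[0.50964938 0.05046179 0.13      ] [ 0.31320345  0.6435186  -0.10057619]
```

Call:
carry_out --moves '[0,0,0.0776,2.1,4.36,0,4.15,0,0,0.0776,2.1,4.36,0,4.15,0,0,0.0776,2.1,4.36,0,4.15,0,0,0.0776,2.1,4.36,0,4.15,0,0,0.0776,2.1,4.36,0,4.15,0,0,0.0776,2.1,4.36,0,4.15,0,0,0.0776,2.1,4.36,0,4.15,0,0,0.0776,2.1,4.36,0,4.15,0,0,0.0776,2.1,4.36,0,4.15,0,0,0.0776,2.1,4.36,0,4.15,0,0,0.0776,2.1,4.36,0,4.15,0,0,0.0776,2.1,4.36,0,4.15,0,0,0.0776,2.1,4.36,0,4.15,0,0,0.0776,2.1,4.36,0,4.15,0,0,0.0776,2.1,4.36,0,4.15,0,0,0,0,0,-3,4.15,0,0,0,0,0,-3,4.15,0,0,0,0,0,-2,4.15,0,0,0,0,0,0,4.15]'

```text
time: 2.48
tool_pos: [0.5108, 0.0606, 0.3226]
tool_rot: [-0.706, 0.706, -0.032, 0.029]
contact_force: [0.2, -0.2, -0.2]
gripper_width: 0.489
```

```bash
cat >> h.py <<'E'
def where():
    from scipy.spatial.transform import Rotation as R
    p=np.load("bay.npy"); s=manip.state(); q=s["tool_rot"]; M=R.from_quat(np.r_[q[1:],q[0]]).as_matrix()
    d=s["tool_pos"][:2]-p[:2]; c,n=np.cos(p[2]),np.sin(p[2])
    print("t",s["time"],"tcp",s["tool_pos"].round(4),"bay",(d@[c,n]).round(4),(d@[-n,c]).round(4),"yaw",np.arctan2(M[1,0],M[0,0]).round(3),"down",M[:,1].round(3),"F",s["contact_force"].round(2),"w",s["gripper_width"])
E
python3 - <<'E'
from h import *
where(); g=grab("side"); save(g,"s1.png",(200,60,420,290),3)
p=np.load("bay.npy"); q=g["W"].reshape(-1,3); q=q[~np.isnan(q[:,0])]; c,s=np.cos(p[2]),np.sin(p[2])
d=q[:,:2]-p[:2]; L=np.c_[d@[c,s],d@[-s,c],q[:,2]]*1e3
m=(abs(L[:,0]-28)<70)&(abs(L[:,1]-30)<60)&(L[:,2]>134)&(L[:,2]<190)
for a in range(136,190,6):
    k=m&(abs(L[:,2]-a)<3); print(a,k.sum(),L[k].min(0).round() if k.any() else"",L[k].max(0).round() if k.any() else "")
E
```

```text
t 2.475 tcp [0.5108 0.0606 0.3226] bay 0.0282 0.0302 yaw -0.087 down [-0.004  0.    -1.   ] F [ 0.18 -0.18 -0.25] w 0.4887842816669715
136 0  
142 0  
148 1 [  7.  25. 150.] [  7.  25. 150.]
154 7 [  7.  19. 152.] [ 56.  38. 156.]
160 19 [ -3.  20. 157.] [ 61.  39. 163.]
166 26 [ -6.  19. 163.] [ 63.  40. 169.]
172 25 [ -7.  19. 169.] [ 63.  39. 175.]
178 24 [ -6.  20. 175.] [ 64.  40. 180.]
184 20 [ -6.  20. 181.] [ 63.  34. 187.]
```

View pics/s1.png

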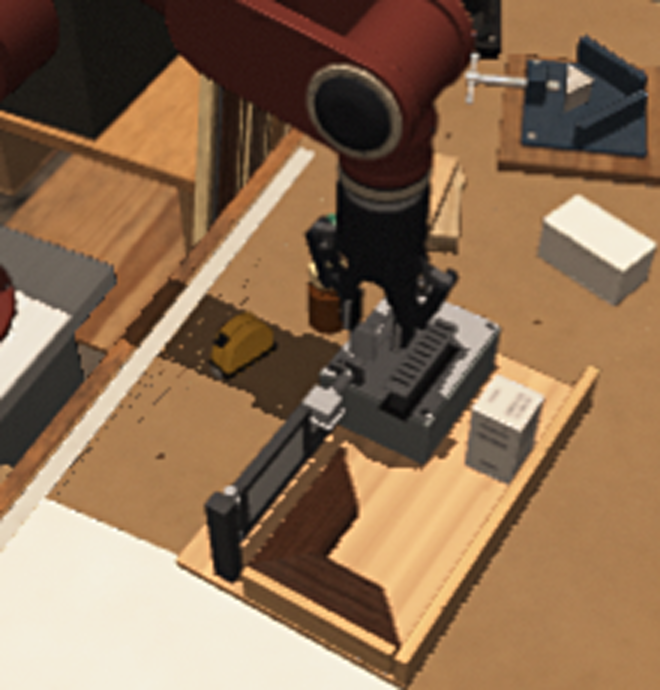

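The fingers straddle correctly: the left finger at s1 (352,310) is on the gate side of the tab at (370,330), and the right one at (405,325) is over the catch bar. The tips are at z ≈ 152 mm.

Call:
carry_out --moves '[0,0,0,0,0,-1.2,4.15,0,0,0,0,0,-1.2,4.15,0,0,0,0,0,-1,4.15,0,0,0,0,0,-0.5,4.15,0,0,0,0,0,0,4.15,0,0,0,0,0,0,4.15]'

```text
time: 3.28
tool_pos: [0.5117, 0.0607, 0.2861]
tool_rot: [0.706, -0.706, 0.031, -0.031]
contact_force: [-0.4, 1.4, 0.1]
gripper_width: 0.485
```

Call:
carry_out --moves '[0,0,0,0,0,-0.2,4.15,0,0,0,0,0,-0.2,4.15,0,0,0,0,0,0,4.15,0,0,0,0,0,0,4.15]'

```text
time: 3.78
tool_pos: [0.5117, 0.0607, 0.2822]
tool_rot: [0.706, -0.706, 0.03, -0.031]
contact_force: [1.8, -0.7, 1.9]
gripper_width: 0.49
```

Call:
carry_out --moves '[0,0,0,0,0,-0.2,4.15,0,0,0,0,0,-0.2,4.15,0,0,0,0,0,0,4.15,0,0,0,0,0,0,4.15]'

```text
time: 4.28
tool_pos: [0.5117, 0.0607, 0.278]
tool_rot: [0.706, -0.706, 0.03, -0.031]
contact_force: [1.9, 0.0, 3.2]
gripper_width: 0.488
```

Call:
carry_out --moves '[0,0,0,0,0,-0.2,4.15,0,0,0,0,0,-0.2,4.15,0,0,0,0,0,0,4.15,0,0,0,0,0,0,4.15]'

```text
time: 4.78
tool_pos: [0.5117, 0.0607, 0.2741]
tool_rot: [0.706, -0.706, 0.03, -0.031]
contact_force: [0.0, 0.4, 6.0]
gripper_width: 0.486
```

```bash
python3 - <<'E'
from h import *
where(); 
p=np.load("bay.npy"); c,s=np.cos(p[2]),np.sin(p[2])
for n in("top","side"):
    q=grab(n)["W"].reshape(-1,3); q=q[~np.isnan(q[:,0])]
    d=q[:,:2]-p[:2]; L=np.c_[d@[c,s],d@[-s,c],q[:,2]]*1e3
    m=(abs(L[:,0]-56)<10)&(L[:,1]>50)&(L[:,1]<110)&(L[:,2]>90)&(L[:,2]<118); print(n,m.sum(),np.median(L[m],0))
E
```

```text
t 4.775 tcp [0.5117 0.0607 0.2741] bay 0.0292 0.0304 yaw -0.087 down [ 0.001  0.    -1.   ] F [0.   0.41 6.02] w 0.48635223482302675
top 0 [nan nan nan]
side 20 [ 64.4124896   75.70965554 102.53755822]
  return _methods._mean(a, axis=axis, dtype=dtype,
  ret = um.true_divide(
```

Call:
carry_out --moves '[0,0,0,0.035,0.4,0,4.15,0,0,0,0.035,0.4,0,4.15,0,0,0,0.035,0.4,0,4.15,0,0,0,0.035,0.4,0,4.15,0,0,0,0.035,0.4,0,4.15,0,0,0,0,0,0,4.15]'

```text
time: 5.62
tool_pos: [0.5134, 0.0801, 0.2739]
tool_rot: [-0.705, 0.707, -0.031, 0.031]
contact_force: [1.6, -3.8, 6.1]
gripper_width: 0.487
```

Call:
carry_out --moves '[0,0,0,0.035,0.4,0,4.15,0,0,0,0.035,0.4,0,4.15,0,0,0,0.035,0.4,0,4.15,0,0,0,0.035,0.4,0,4.15,0,0,0,0.035,0.4,0,4.15,0,0,0,0,0,0,4.15]'

```text
time: 6.38
tool_pos: [0.5152, 0.1001, 0.2739]
tool_rot: [-0.705, 0.707, -0.031, 0.031]
contact_force: [0.0, -3.7, 5.6]
gripper_width: 0.487
```

```bash
cat >> h.py <<'E'
def local(n,W=None):
    p=np.load("bay.npy"); c,s=np.cos(p[2]),np.sin(p[2]); q=grab(n)["W"].reshape(-1,3); q=q[~np.isnan(q[:,0])]
    d=q[:,:2]-p[:2]; return np.c_[d@[c,s],d@[-s,c],q[:,2]]*1e3
E
python3 - <<'E'
from h import *
where(); L=local("side")
m=(abs(L[:,0])<30)&(L[:,1]>50)&(L[:,1]<160)&(L[:,2]>112)&(L[:,2]<140); print(m.sum(),L[m].mean(0),L[m].min(0),L[m].max(0))
E
```

```text
t 6.375 tcp [0.5152 0.1001 0.2739] bay 0.0292 0.0699 yaw -0.087 down [ 0.    -0.003 -1.   ] F [ 0.02 -3.74  5.61] w 0.48688100836363596
74 [  8.09421675  72.51465224 125.47184818] [ -3.43523352  58.43157891 112.14666876] [ 16.25846892  92.75534626 139.6152611 ]
```

Call:
carry_out --moves '[0,0,0,0.026,0.3,0,4.15,0,0,0,0.026,0.3,0,4.15,0,0,0,0,0,0,4.15]'

```text
time: 6.8
tool_pos: [0.5157, 0.106, 0.2739]
tool_rot: [-0.705, 0.707, -0.031, 0.031]
contact_force: [1.1, -4.2, 4.8]
gripper_width: 0.483
```

Call:
carry_out --moves '[0,0,0,0.009,0.1,0,4.15,0,0,0,0.009,0.1,0,4.15,0,0,0,0,0,0,4.15]'

```text
time: 7.18
tool_pos: [0.5158, 0.1069, 0.2739]
tool_rot: [-0.704, 0.709, -0.031, 0.031]
contact_force: [-0.0, -11.0, 6.4]
gripper_width: 0.482
```

Call:
carry_out --moves '[0,0,0,0.009,0.1,0,4.15,0,0,0,0.009,0.1,0,4.15,0,0,0,0,0,0,4.15]'

```text
time: 7.55
tool_pos: [0.516, 0.1077, 0.2739]
tool_rot: [-0.702, 0.71, -0.031, 0.03]
contact_force: [-1.9, -17.8, 8.0]
gripper_width: 0.489
```

The bolt is at its end stop: the y force jumped to 18 N with no further travel. I'll ease off, then lift so that the catch springs up while the tab is still held.

Call:
carry_out --moves '[0,0,0,-0.018,-0.2,0,4.15,0,0,0,0,0,0.4,4.15,0,0,0,0,0,0.4,4.15,0,0,0,0,0,0.4,4.15,0,0,0,0,0,0.3,4.15,0,0,0,0,0,0,4.15,0,0,0,0,0,0,4.15]'

```text
time: 8.43
tool_pos: [0.5145, 0.1071, 0.2858]
tool_rot: [-0.704, 0.709, -0.033, 0.029]
contact_force: [0.1, -7.5, -1.5]
gripper_width: 0.485
```

Call:
carry_out --moves '[0,0,0,-0.044,-0.5,0,4.15,0,0,0,-0.044,-0.5,0,4.15,0,0,0,0,0,2,4.15,0,0,0,0,0,3,4.15,0,0,0,-2,-3,3,0,0,0,0,-2.5,-4,0,0,0,0,0,-2.5,-4,0,0,0,0,0,0,0,0,0]'

```text
time: 9.43
tool_pos: [0.4439, -0.0128, 0.3705]
tool_rot: [-0.706, 0.707, -0.031, 0.033]
contact_force: [0.3, -0.2, -0.2]
gripper_width: -0.003
```

```bash
python3 - <<'E'
from h import *
where()
for n in("top","side"):
    L=local(n)
    m=(abs(L[:,0])<25)&(L[:,1]>40)&(L[:,1]<130)&(L[:,2]>108)&(L[:,2]<138); print(n,"tab",m.sum(),L[m].mean(0) if m.any() else"",L[m].min(0) if m.any() else"",L[m].max(0) if m.any() else"")
    m=(abs(L[:,0]-58)<8)&(L[:,1]>25)&(L[:,1]<110)&(L[:,2]>90)&(L[:,2]<125); print("catch",m.sum(),np.median(L[m],0) if m.any() else"")
g=grab("side"); save(g,"s2.png",(200,60,420,290),3)
E
```

```text
t 9.425 tcp [ 0.4439 -0.0128  0.3705] bay -0.0319 -0.0487 yaw -0.091 down [ 0.003 -0.001 -1.   ] F [ 0.26 -0.24 -0.19] w -0.0027281559216157524
top tab 50 [ -0.54661165  90.33651688 126.48310323] [-12.284081    86.67483232 108.18644491] [ 11.35396342  96.59198813 133.22249524]
catch 202 [ 58.00441413  67.490945   111.98094512]
side tab 69 [  4.73813932  89.91887666 121.79764675] [ -7.95835854  84.84667963 108.2013749 ] [ 16.55207632  97.68092439 132.76086486]
catch 143 [ 58.20192227  65.36618583 111.90722881]
```

View pics/s2.png

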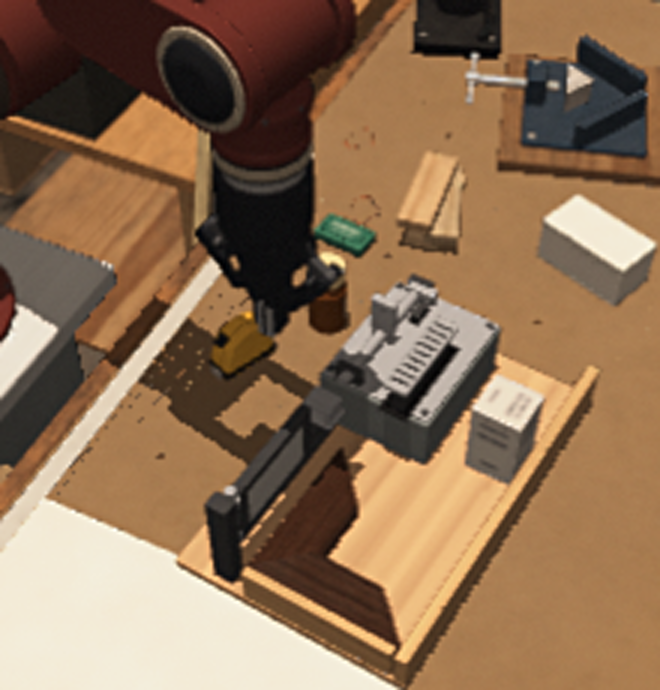

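The tab is back at bay y ≈ 90 (it began at ≈ 53.5) and the catch top is at 112 mm, so the catch is up with the bolt held back. The tab is at (385,310) in s2 and the gate is free of it. Next I go down in front of the gate with closed fingers.

Call:
carry_out --moves '[0,0,0,-0.84,-0.46,0,0,0,0,0,0,0,-4,0,0,0,0,0,0,-4,0,0,0,0,0,0,-3,0,0,0,0,0,0,-1,0,0,0,0,0.97,-0.085,0,0,0,0,0,0.97,-0.085,0,0,0,0,0,0,0,0,0,0,0,0,0.735,-0.13,0,0,0,0,0,0.735,-0.13,0,0,0,0,0,0.735,-0.13,0,0,0,0,0,0.735,-0.13,0,0,0,0,0,0,0,0,0]'

```text
time: 11.2
tool_pos: [0.4855, -0.0229, 0.2484]
tool_rot: [0.707, -0.706, 0.031, -0.031]
contact_force: [-0.1, 0.1, -0.4]
gripper_width: 0.001
```

```bash
python3 - <<'E'
from h import *
where(); L=local("side")
m=(L[:,2]>100)&(L[:,2]<118)&(L[:,1]<-85)&(L[:,1]>-150)&(abs(L[:,0]-20)<60)
print(m.sum()); q=L[m]; a=np.polyfit(q[:,1],q[:,0],1); print("gate angle",-np.arctan(a[0]))
E
```

```text
t 11.2 tcp [ 0.4855 -0.0229  0.2484] bay 0.0104 -0.0552 yaw -0.087 down [-0.  0. -1.] F [-0.11  0.07 -0.36] w 0.00090834073248165
149
gate angle -0.34390386736512973
```

The gate is opening: dx/dy is +0.36, so the angle is +0.34 (my printed sign was flipped). I'll follow the arc on.

Call:
carry_out --moves '[0,0,0,0.665,-0.345,0,0,0,0,0,0.665,-0.345,0,0,0,0,0,0.665,-0.345,0,0,0,0,0,0.665,-0.345,0,0,0,0,0,0.535,-0.52,0,0,0,0,0,0.535,-0.52,0,0,0,0,0,0.535,-0.52,0,0,0,0,0,0.535,-0.52,0,0,0,0,0,0.35,-0.66,0,0,0,0,0,0.35,-0.66,0,0,0,0,0,0.35,-0.66,0,0,0,0,0,0.35,-0.66,0,0,0,0,0,0,0,0,0]'

```text
time: 12.88
tool_pos: [0.5474, -0.0843, 0.2487]
tool_rot: [-0.706, 0.707, -0.031, 0.031]
contact_force: [0.6, -0.1, 0.4]
gripper_width: -0.004
```

Call:
carry_out --moves '[0,0,0,-0.4,0.6,0,0,0,0,0,-0.6,1.4,0,0,0,0,0,0,0,3,0,0,0,0,0,0,5,0,0,0,0,-1,0,5,0,0,0,0,-3,-4,2,0,0,0,0,-4,-5,0,0,0,0,0,-4,-5,0,0,0,0,0,-2,-5,0,0,0,0,0,0,0,0,0]'

```text
time: 14.12
tool_pos: [0.3977, -0.2527, 0.3986]
tool_rot: [-0.706, 0.706, -0.032, 0.032]
contact_force: [-0.2, 0.9, 0.0]
gripper_width: -0.005
```

```bash
python3 - <<'E'
from h import *
import pickle
where()
for n in("top","side"):
    L=local(n)
    m=(L[:,2]>100)&(L[:,2]<118)&(L[:,1]<-60)&(L[:,1]>-158)&(L[:,0]>15)&(L[:,0]<130); q=L[m]
    if m.any(): h=q-[0,-165,0]; print(n,"gate",m.sum(),np.median(np.arctan2(h[:,0],h[:,1])))
    m=(abs(L[:,0])<25)&(L[:,1]>40)&(L[:,1]<130)&(L[:,2]>110)&(L[:,2]<138); print("tab",m.sum(),L[m].mean(0))
    m=(abs(L[:,0]-58)<8)&(L[:,1]>25)&(L[:,1]<110)&(L[:,2]>90)&(L[:,2]<125); print("catch",np.median(L[m],0))
f=grab("top"); save(f,"t3.png",(170,130,490,290),2.5)
W0=pickle.load(open("top.pkl","rb"))["W"]
for u,v in((235,246),(268,265),(195,262),(268,157)): print(W0[v,u].round(3),f["W"][v,u].round(3))
E
```

```text
t 14.125 tcp [ 0.3977 -0.2527  0.3986] bay -0.0569 -0.2919 yaw -0.092 down [ 0. -0. -1.] F [-0.18  0.93  0.01] w -0.005154210021941962
top gate 168 1.1794225724931833
tab 49 [ -0.3160345   90.48689724 126.29886384]
catch [ 58.08490896  66.12887326 111.92602109]
side gate 238 1.2336770137954016
tab 63 [  5.00039603  90.18699983 122.85183858]
catch [ 58.44397504  64.41508834 111.91909111]
[0.399 0.178 0.083] [0.399 0.179 0.078]
[0.346 0.096 0.053] [0.345 0.096 0.05 ]
[0.354 0.304 0.012] [0.354 0.303 0.015]
[0.631 0.087 0.094] [0.63  0.087 0.098]
```

View pics/t3.png

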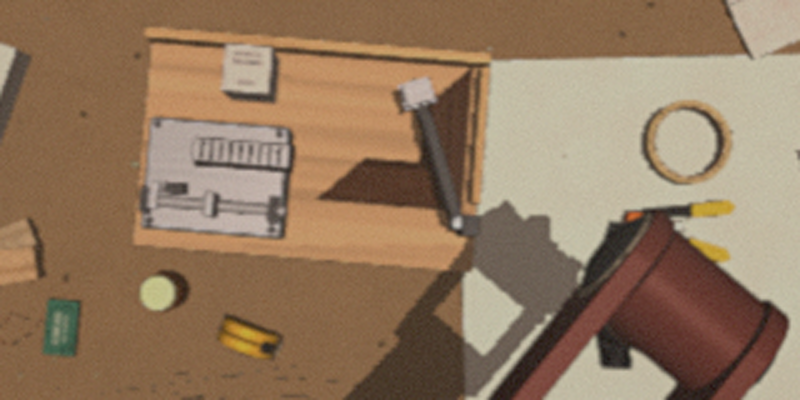

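The t3 picture shows the gate swung to about 1.2 rad, from (462,225) to (418,95). The tab is back at (210,203), the catch bar at (243,152) is up, the loose things are in place and the arm is clear. I'm handing in.

```bash
python3 -c "
from plant import manip
print(manip.job_done())"
```

```text
the job is handed in; nothing more can be done
None
```

The stock bay is open and the job is handed in after about 14 s of robot time; no verdict is reported.

One fingertip held the catch about 8–9 mm down while the other pushed the bolt to its end stop. There the push force rose to 18 N with no further travel. The catch was then let up while the tab was still held, and the closed fingertips pushed the gate open.

**Last checks before handing in:**
- **Gate:** at about 1.2 rad, measured as 1.18 from the top camera and 1.23 from the side camera.
- **Catch:** up, with its top at 112 mm.
- **Bolt:** still back after the release and after the gate push. The cameras measured 36–37 mm of travel against the nominal 41. That is just under the 37 mm at which the catch can hold the bolt. I trusted the end-stop force and the catch standing fully up instead, and put the difference down to camera and thresholding error.
- **Loose things:** the jar, tape measure, eraser and carton still read at their original spots to within about 1 mm sideways. The clamp and masking roll I checked only by eye; the arm partly hid the clamp.
- **Robot:** clear of everything, with contact force within 1 N of zero.

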